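# Unpack the tailgate breakfast tins

## Robot

A 7-joint arm with a two-finger parallel gripper is mounted at the origin on the work surface. World frame = base frame: x ahead of the robot, y to its left, z up, the work surface at z = 0. Lengths are in mm, angles in rad, forces in N, time in s.
With the tool pointing down it reaches from about 400 to 875 mm from the base axis. Payload 4.4 kg.
Tool frame: the origin (TCP) lies on the centre line of the jaws, within the pads' length; the fingertips stand 25 mm ahead of it and the grasp point (between the pads) lies 6 mm ahead of it; x points along the fingers, y is the direction in which the jaws open and shut, and the axes are right-handed (so a half turn about x gives the same grasp; the last joint's range is limited). The gripper opens to 85 mm and grips with 20 to 120 N. Pads are 22 mm wide; open, the fingers measure 114 mm over their backs; the gripper's body (76 mm by 85 mm) begins 54 mm behind the grasp point. The pads swing forward as they close: fully open they stand 13 mm farther back than shut.
Start: joints at [1.041, 0.628, 0.038, 1.517, -0.027, 0.996, -0.02], TCP at [290.805, -581.335, 256.313] pointing down, gripper open.
Joint ranges: [-3.06, 3.06], [-0.37, 2.12], [-1.25, 1.32], [0.18, 2.47], [-1.1, 4.24], [0.23, 1.98], [-2.94, 2.94]. Speed limits (rad/s): [2.57, 2.57, 3.14, 3.14, 3.14, 3.14, 3.14].

## Interface

Orientations are given as [roll, pitch, yaw] about the fixed x, y, z axes, in that order (R = Rz(yaw) Ry(pitch) Rx(roll)).
In Python, from cell import * gives the robot as it stands. The module is installed in compiled form; this text tells all that it offers.
- The arm moves only by the tool jog_arm, never from a script. Its argument "series" is a list of rows, each a list of 3 entries, a list of its own where there are three numbers: the turn, a rotation vector about the tool's x, y, z in degrees, then the shift along the tool's x, y, z in mm, then the gripper's target within -1 to 1 (shut at 1, half-way at 0, fully open at -1). In form: [[[rx, ry, rz], [dx, dy, dz], hand], ...]. A call has 1 to 8 rows; each row shifts and turns the commanded pose from where the row before left it, along the tool's axes as they then stand; what a row does not reach is not made up. A row lasts 1/8 s, in which the tool goes at most 62.5 mm and 10.7 degrees, less where a joint would pass 70% of its speed; a pose out of reach is approached as far as the arm can. A call is refused whole if a number of a shift passes 62.5 or a number of a turn 10.7, either way. A call with a gripper value outside its range is refused whole. The fingers move at their own pace and stop on an object; the grip force is fixed at half the most. Time passes only in rows, so rows that do not move let the fingers close. It gives the time, the measured TCP pose, the force and the opening at its end, in the units of the state.
- read_state(): the state, without advancing time (a new reading comes with each control period).
- get_image(name): name is "scene" or "top" or "wrist"; returns a dict with "img" (400x640x3 uint8, red, green, blue), "range_z" (400x640 float32, mm along the optical axis (not along the pixel's ray), 0 where there is no reading), "fovy" (degrees; the focal length in pixels is half the picture's height over the tangent of half this angle, whatever the lens; pixels are square), "cx", "cy" (the principal point, pixels), "cam_to_world" (4x4, takes a point from camera to world coordinates). Camera axes: x right, y up, looking along -z (the intrinsics and any distortion apply to the point x, -y, -z); pixel columns grow to the right and rows downward; lengths in mm; the calibration is good to about 2 mm. A picture is of the moment at which its call begins.
- finish_job(): hands the job in, once; it reports no verdict.
The state is a dict: "clock": time; "qpos": joint angles; "qd": joint speeds; "tau": joint torques, N m; "eef_pos": TCP position; "tool_rot": TCP orientation; "force": force on the tool from outside, world axes, zero at the start; "torque": the same for the moment, N m; "width": finger opening in mm.
Only numpy, scipy, OpenCV 4.12 (cv2) and the standard library are available. Lean on these libraries where they do the work, as an engineer would, in place of code of your own. Each camera call takes 0.05 s, during which the arm holds its last target. There are 200 camera calls.

## Task

Breakfast is being set up on the tailgate counter: take the two travel stacks apart and stand each tin and shaker in the empty round holder of its own colour, upright and flat on the holder's floor. Set them down rather than dropping them, let none tip over, and leave the mug and the jar where they stand.

Things in the scene. Friction and masses are not known exactly. Their poses are not given: they have to be found in the camera images.
- blue_tin_center (a point): large blue round food tin, 66 mm diameter, 70 mm tall, flat closed lid, 0.18 to 0.37 kg, standing upright on the counter with one shaker stacked on its lid; this point is its centre, 35 mm above its underside; z along its axis, up when upright
- red_tin_center (a point): large red round food tin, 66 mm diameter, 70 mm tall, flat closed lid, 0.18 to 0.37 kg, standing upright on the counter with one shaker stacked on its lid; this point is its centre, 35 mm above its underside; z along its axis, up when upright
- yellow_shaker_center (a point): small yellow round spice shaker, 44 mm diameter, 64 mm tall, flat closed top with six dark dots, 0.07 to 0.14 kg, at the start standing on the lid of the blue or the red tin; this point is its centre, 32 mm above its underside; z along its axis, up when upright
- green_shaker_center (a point): small green round spice shaker, 44 mm diameter, 64 mm tall, flat closed top with six dark dots, 0.07 to 0.14 kg, at the start standing on the lid of the blue or the red tin; this point is its centre, 32 mm above its underside; z along its axis, up when upright
- blue_holder: blue shallow round holder for the blue tin, fixed to the counter, empty at the start: 94 mm outer diameter, 86 mm inner diameter (10 mm of play all round), floor 3 mm thick, rim 4 mm thick and 8 mm high above the counter; origin at the centre of its underside on the counter, z up. A seated blue tin has its centre 38 mm above this origin
- red_holder: red shallow round holder for the red tin, fixed to the counter, empty at the start: 94 mm outer diameter, 86 mm inner diameter (10 mm of play all round), floor 3 mm thick, rim 4 mm thick and 8 mm high above the counter; origin at the centre of its underside on the counter, z up. A seated red tin has its centre 38 mm above this origin
- yellow_holder: yellow shallow round holder for the yellow shaker, fixed to the counter, empty at the start: 72 mm outer diameter, 64 mm inner diameter (10 mm of play all round), floor 3 mm thick, rim 4 mm thick and 8 mm high above the counter; origin at the centre of its underside on the counter, z up. A seated yellow shaker has its centre 35 mm above this origin
- green_holder: green shallow round holder for the green shaker, fixed to the counter, empty at the start: 72 mm outer diameter, 64 mm inner diameter (10 mm of play all round), floor 3 mm thick, rim 4 mm thick and 8 mm high above the counter; origin at the centre of its underside on the counter, z up. A seated green shaker has its centre 35 mm above this origin
- mug_center (a point): bystander: white open mug without handle, 68 mm diameter, 75 mm tall, loose, standing among the things; this point is its centre, half-way up
- jar_center (a point): bystander: amber glass jar with black cap, 50 mm diameter, 80 mm tall, loose, standing among the things; this point is its centre, half-way up
Mind the look-alikes: they are no part of the job. Of the things that look like the red_holder, the larger one is meant.

How it is judged:
By the outcome, as a careful person would: the job done as asked, in the order asked, and still so for the second after the job is handed in, with the robot touching nothing.
It also fails if it takes over 115 s, if anything falls off the work surface, if the arm or the gripper's body presses on something with over 40 N, if the wrist force passes 120 N, or if a joint passes its speed limit or range.

## Working session

There is one attempt and no reset: what is moved stays moved. The work goes in short steps, Python scripts to look and compute and a tool call to move; the robot and the scene stay as the last step left them, time stands still between calls to the robot, and variables do not carry over. Pictures are saved under pics/ and viewed, about 12 in all and at most 16, crops included, and the job is handed in when it is done.

Besides the shell and the picture viewer there is one more tool, called by a JSON object that holds its "api" and its "payload", one argument or row to a line. jog_arm: Moves the arm, as the interface text tells. Its arguments: {"type":"object","properties":{"series":{"type":"array"}},"required":["series"]}

```bash
mkdir -p pics; python3 - <<'E'
from cell import *
import cv2,numpy as np
s=read_state();print({k:np.round(v,3) for k,v in s.items()})
for n in("scene","top"):
    d=get_image(n);cv2.imwrite(f"pics/{n}0.png",d["img"][:,:,::-1]);np.savez(f"{n}0.npz",**d)
    print(n,{k:(np.round(v,3) if k!="range_z" else None) for k,v in d.items() if k!="img"},d.keys())
E
```

```text
{'clock': np.float64(0.0), 'qpos': array([ 1.041,  0.629,  0.038,  1.518, -0.027,  0.996, -0.02 ]), 'qd': array([ 0.   ,  0.001, -0.002, -0.   ,  0.002, -0.002,  0.   ]), 'tau': array([-1.0000e-03, -5.6339e+01,  1.2260e+00, -1.9344e+01,  1.1000e-02,
        1.1000e-02, -0.0000e+00]), 'eef_pos': array([ 290.531, -580.784,  255.394]), 'tool_rot': array([-1.557,  1.569,  2.049]), 'force': array([-0.137,  0.789, -1.195]), 'torque': array([-0.002,  0.004,  0.008]), 'width': np.float64(85.284)}
scene {'range_z': None, 'fovy': np.float64(53.745), 'cx': np.float64(316.885), 'cy': np.float64(199.172), 'cam_to_world': array([[ 5.500000e-02, -5.710000e-01,  8.190000e-01,  1.209782e+03],
       [ 9.980000e-01,  5.100000e-02, -3.100000e-02,  2.819800e+01],
       [-2.400000e-02,  8.200000e-01,  5.720000e-01,  5.492900e+02],
       [ 0.000000e+00,  0.000000e+00,  0.000000e+00,  1.000000e+00]])} dict_keys(['img', 'range_z', 'fovy', 'cx', 'cy', 'cam_to_world'])
top {'range_z': None, 'fovy': np.float64(48.514), 'cx': np.float64(323.904), 'cy': np.float64(203.926), 'cam_to_world': array([[-1.10000e-02,  9.96000e-01, -9.30000e-02,  4.46152e+02],
       [-1.00000e+00, -9.00000e-03,  1.60000e-02,  6.65720e+01],
       [ 1.50000e-02,  9.30000e-02,  9.96000e-01,  9.35897e+02],
       [ 0.00000e+00,  0.00000e+00,  0.00000e+00,  1.00000e+00]])} dict_keys(['img', 'range_z', 'fovy', 'cx', 'cy', 'cam_to_world'])
```

View pics/top0.png

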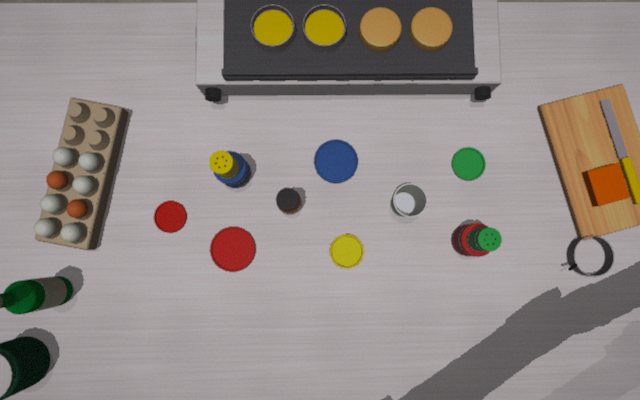

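View pics/scene0.png

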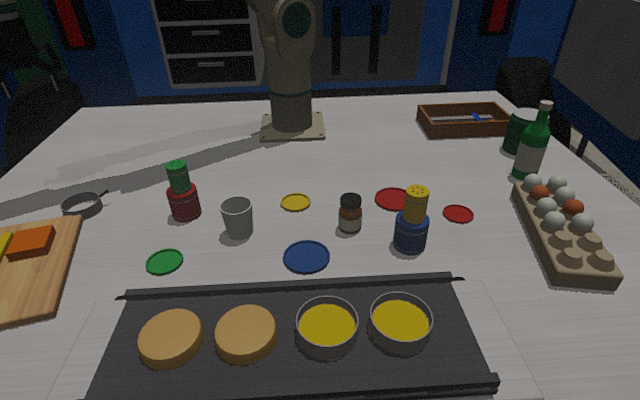

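Top view: yellow shaker on the blue tin (222,162), green shaker on the red tin (487,240). Holders are blue (336,161), yellow (347,251), green (468,164). There are two red discs: a large one at (233,249) and a small one at (171,217). The large one fits "red_holder", which the task says is the larger. I'll measure both and confirm with a crop.

```bash
cat > h.py <<'E'
import cv2,numpy as np
HUE={"red":[(0,6),(174,180)],"yellow":[(24,33)],"green":[(55,80)],"blue":[(104,122)]}
def mask(img,c):
    h=cv2.cvtColor(img,cv2.COLOR_RGB2HSV);m=0
    for a,b in HUE[c]: m=m|cv2.inRange(h,(a,120,50),(b,255,255))
    return m
def blobs(img,c,amin=150):
    out=[]
    m=cv2.morphologyEx(mask(img,c),cv2.MORPH_CLOSE,np.ones((5,5)))
    for k in cv2.findContours(m,cv2.RETR_EXTERNAL,cv2.CHAIN_APPROX_NONE)[0]:
        if cv2.contourArea(k)>amin: out.append(k)
    return out
def ray(d,u,v):
    H=d["img"].shape[0];f=H/2/np.tan(np.radians(d["fovy"])/2);T=d["cam_to_world"]
    r=T[:3,:3]@np.array([(u-d["cx"])/f,-(v-d["cy"])/f,-1.]);return T[:3,3],r
def plane(d,u,v,z):
    o,r=ray(d,u,v);return o+r*(z-o[2])/r[2]
def depth(d,u,v):
    o,r=ray(d,u,v);z=d["range_z"];p=z[int(v)-2:int(v)+3,int(u)-2:int(u)+3];p=p[p>0]
    return o+r*np.median(p) if len(p) else None
def cross(d1,p1,d2,p2):
    o,r=ray(d1,*p1);q,s=ray(d2,*p2)
    t=np.linalg.lstsq(np.c_[r,-s],q-o,rcond=None)[0]
    a,b=o+t[0]*r,q+t[1]*s;return (a+b)/2,np.linalg.norm(a-b)
E
python3 - <<'E'
from h import *
D={n:dict(np.load(f"{n}0.npz")) for n in("top","scene")}
for n,d in D.items():
  print(n)
  for c in HUE:
    for k in blobs(d["img"],c):
      (u,v),ax,_=cv2.fitEllipse(k)
      p=depth(d,u,v)
      if p is None or p[0]>800 or abs(p[1])>450 : continue
      print(c,np.round([u,v]),np.round(ax),"area",cv2.contourArea(k),"box",cv2.boundingRect(k),"depthpt",np.round(p),"z5",np.round(plane(d,u,v,5.)[:2]))
im=D["top"]["img"][130:290,130:290,::-1]
cv2.imwrite("pics/c1.png",cv2.resize(np.hstack([im,D["top"]["img"][130:290,370:530,::-1]]),None,fx=2.5,fy=2.5,interpolation=cv2.INTER_CUBIC))
E
```

```text
top
red [232. 249.] [43. 44.] area 1511.5 box (210, 227, 45, 45) depthpt [441. 244.   3.] z5 [441. 243.]
red [477. 240.] [29. 41.] area 351.0 box (453, 223, 36, 33) depthpt [ 453. -225.  127.] z5 [ 455. -269.]
red [170. 216.] [30. 32.] area 754.0 box (154, 201, 33, 32) depthpt [510. 375.   2.] z5 [510. 374.]
yellow [346. 251.] [33. 33.] area 851.0 box (330, 234, 34, 34) depthpt [434.   6.   4.] z5 [434.   6.]
yellow [222. 162.] [22. 25.] area 412.0 box (210, 151, 28, 23) depthpt [599. 240. 134.] z5 [624. 268.]
green [489. 239.] [22. 23.] area 401.5 box (477, 228, 24, 23) depthpt [ 454. -244.  134.] z5 [ 455. -294.]
green [468. 163.] [31. 32.] area 784.0 box (452, 148, 33, 32) depthpt [ 617. -258.    3.] z5 [ 617. -257.]
blue [228. 167.] [29. 32.] area 216.0 box (215, 152, 31, 32) depthpt [590. 228. 134.] z5 [613. 254.]
blue [336. 161.] [42. 42.] area 1370.0 box (315, 140, 43, 43) depthpt [625.  26.   3.] z5 [625.  26.]
scene
red [458. 213.] [16. 30.] area 383.0 box (443, 205, 31, 18) depthpt [508. 376.   0.] z5 [514. 373.]
red [391. 198.] [22. 31.] area 513.5 box (375, 187, 31, 24) d
[... 283 characters left out ...]
5.0 box (404, 185, 25, 39) depthpt [622. 233. 121.] z5 [463. 289.]
green [164. 261.] [22. 37.] area 644.0 box (146, 249, 37, 25) depthpt [ 613. -261.    1.] z5 [ 618. -258.]
green [179. 175.] [20. 33.] area 209.5 box (165, 160, 23, 33) depthpt [ 476. -236.  118.] z5 [ 284. -305.]
blue [306. 256.] [31. 45.] area 1096.0 box (283, 240, 46, 32) depthpt [624.  25.   2.] z5 [627.  25.]
blue [412. 218.] [18. 31.] area 165.5 box (396, 210, 33, 19) depthpt [621. 233.  82.] z5 [524. 267.]
blue [277.  -4.] [159. 353.] area 2591.0 box (311, 0, 142, 90) depthpt [694.   8. 481.] z5 [-2926.  -133.]
blue [200.  43.] [105. 186.] area 3984.0 box (109, 0, 160, 97) depthpt [-712. -416.  111.] z5 [-1174.  -523.]
```

View pics/c1.png

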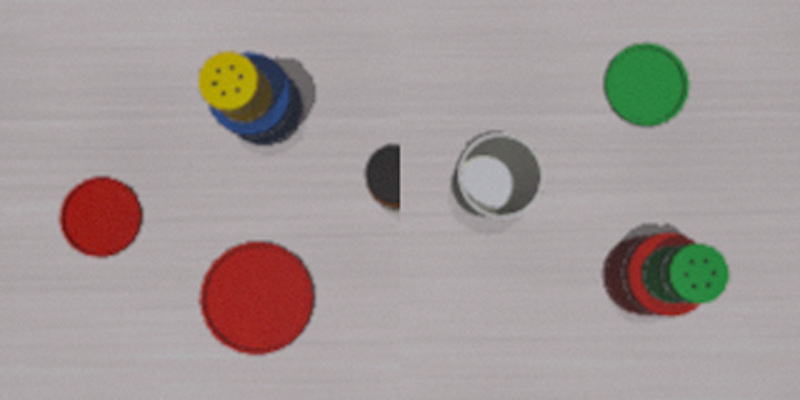

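Confirmed: the large red disc (233,249) is about 44 px, the same as the 94 mm blue holder at 42 px. The small one (171,217) is about 32 px, or 72 mm, so it's the decoy. Next I'll move above the green stack, working out the shifts in tool axes first.

```bash
cat > go.py <<'E'
import sys,numpy as np
from cell import *
from scipy.spatial.transform import Rotation as Ro
# usage: go.py x y z [jaw_deg] : tool-frame shift to TCP target
s=read_state();R=Ro.from_euler("xyz",s["tool_rot"]);M=R.as_matrix()
t=np.array([float(a) for a in sys.argv[1:4]]);j=np.degrees(np.arctan2(M[1,1],M[0,1]))
jt=float(sys.argv[4]) if len(sys.argv)>4 else j
jt=j+(jt-j+90)%180-90 
y=np.array([np.cos(np.radians(jt)),np.sin(np.radians(jt)),0]);x=np.array([0,0,-1.])
T=np.c_[x,y,np.cross(x,y)]
print("clock %.2f"%s["clock"],"tcp",s["eef_pos"].round(1),"jaw %.1f"%j,"tilt %.2f"%np.degrees(np.arccos(-M[2,0])),"w %.1f"%s["width"],"F",s["force"].round(1),"q",s["qpos"].round(2))
print("turn deg",np.degrees((R.inv()*Ro.from_matrix(T)).as_rotvec()).round(1),"shift in target tool frame",(T.T@(t-s["eef_pos"])).round(1),"in present",(M.T@(t-s["eef_pos"])).round(1))
E
python3 go.py 454 -244 280
python3 - <<'E'
from h import *
D={n:dict(np.load(f"{n}0.npz")) for n in("top","scene")}
# shaker top discs in both views
d=D["top"];print("jar",depth(d,288,200),"mug rim",plane(d,408,200,75))
E
```

```text
clock 0.10 tcp [ 290.6 -580.9  255.5] jaw -63.4 tilt 0.10 w 85.3 F [ 0.1  0.6 -0.7] q [ 1.04  0.63  0.04  1.52 -0.03  1.   -0.02]
turn deg [0.  0.  0.1] shift in target tool frame [ -24.5 -228.2 -296.9] in present [ -24.1 -228.2 -296.9]
jar [534.00253689 122.6136549   80.37328101] mug rim [ 532.38779085 -111.41026067   75.        ]
```

{"api": "jog_arm", "payload": {
  "series": [
    [[0,0,0],[-3,-28.5,-37],-1],
    [[0,0,0],[-3,-28.5,-37],-1],
    [[0,0,0],[-3,-28.5,-37],-1],
    [[0,0,0],[-3,-28.5,-37],-1],
    [[0,0,0],[-3,-28.5,-37],-1],
    [[0,0,0],[-3,-28.5,-37],-1],
    [[0,0,0],[-3,-28.5,-37],-1],
    [[0,0,0],[-3,-28.5,-37],-1]
  ]
}}

```text
clock: 1.1
eef_pos: [453.9, -243.5, 280.2]
tool_rot: [-1.0, 1.57, 2.605]
force: [0.8, -0.5, 0.0]
width: 85.3
```

```bash
python3 go.py 454 -244 280; python3 - <<'E'
from cell import *
from h import *
d=get_image("wrist");np.savez("w1.npz",**d);cv2.imwrite("pics/w1.png",d["img"][:,:,::-1])
print(d["fovy"],d["cam_to_world"].round(2))
for c in("green","red"):
  for k in blobs(d["img"],c):
    (u,v),ax,_=cv2.fitEllipse(k);print(c,u,v,ax,depth(d,u,v),plane(d,u,v,134.))
E
```

```text
clock 1.10 tcp [ 453.9 -243.5  280.2] jaw -63.4 tilt 0.03 w 85.3 F [ 0.8 -0.5  0. ] q [ 0.43  0.41  0.01  1.86 -0.01  0.88 -0.66]
turn deg [0. 0. 0.] shift in target tool frame [0.2 0.5 0.1] in present [0.2 0.5 0.1]
66.94979160152539 [[ 4.5000e-01  8.5000e-01  2.6000e-01  5.2046e+02]
 [-8.9000e-01  4.3000e-01  1.3000e-01 -2.0922e+02]
 [-0.0000e+00 -2.9000e-01  9.6000e-01  3.9727e+02]
 [ 0.0000e+00  0.0000e+00  0.0000e+00  1.0000e+00]]
green 320.4925537109375 189.38182067871094 (36.34832000732422, 44.9894905090332) [ 457.09653774 -243.44926174  133.59410398] [ 457.19407931 -243.39657161  134.        ]
green 390.5461120605469 46.808536529541016 (57.43870544433594, 65.39544677734375) [ 618.65226829 -255.86635419    2.5053099 ] [ 585.94499308 -240.32895786  134.        ]
red 321.02679443359375 177.58767700195312 (52.81737518310547, 55.54988479614258) [ 467.07243389 -238.95121746  133.70753843] [ 467.13167632 -238.91822739  134.        ]
```

View pics/w1.png

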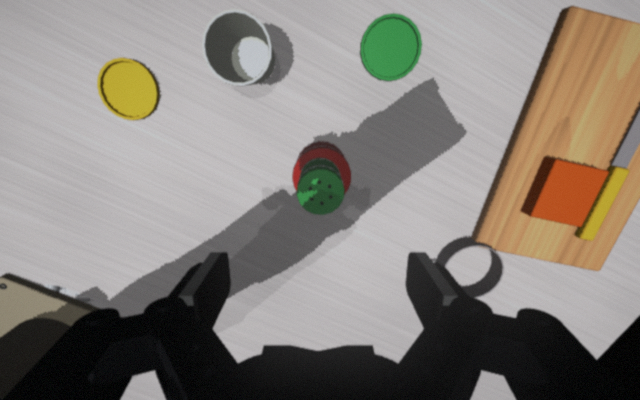

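The wrist view shows the green shaker at (321,190) centred between the fingers, the red tin under it, the green holder at (390,47) and the mug at (238,48). I'll refine the disc centres from depth at each height.

```bash
cat >> h.py <<'E'
def cloud(d):
    v,u=np.indices(d["range_z"].shape);o,r0=ray(d,0,0);H=v.shape[0];f=H/2/np.tan(np.radians(d["fovy"])/2)
    c=np.stack([(u-d["cx"])/f,-(v-d["cy"])/f,-np.ones_like(u,float)],-1)*d["range_z"][...,None]
    return c@d["cam_to_world"][:3,:3].T+o
def disc(d,x,y,z0,z1,r=45,c=None):
    P=cloud(d);m=(np.hypot(P[...,0]-x,P[...,1]-y)<r)&(P[...,2]>z0)&(P[...,2]<z1)&(d["range_z"]>0)
    if c is not None: m&=mask(d["img"],c)>0
    p=P[m]
    if len(p)<10: return len(p)
    (a,b),rad=cv2.minEnclosingCircle(p[:,:2].astype(np.float32));
    return len(p),np.round([a,b,rad,np.median(p[:,2])],1)
E
python3 - <<'E'
from h import *
w=dict(np.load("w1.npz"));t=dict(np.load("top0.npz"))
for n,d in(("wrist",w),("top",t)):
  print(n,"green",disc(d,455,-243,128,140,30),"redlid",disc(d,455,-243,64,76,60),"Gholder",disc(d,617,-257,1.5,15,60,"green"),"Yholder",disc(d,434,6,1.5,15,60,"yellow"),"yellow",disc(d,600,240,128,140,30),"bluelid",disc(d,597,235,64,76,60),"Bh",disc(d,625,26,1.5,15,65,"blue"),"Rh",disc(d,441,243,1.5,15,65,"red"))
E
```

```text
wrist green (1747, array([ 455.2, -244.1,   22. ,  133.3])) redlid (940, array([ 455.1, -245.8,   32.8,   69.2])) Gholder (2584, array([ 616.8, -255.2,   35.1,    2.7])) Yholder (2581, array([433.8,   6.5,  35.9,   2.9])) yellow 0 bluelid 0 Bh 0 Rh 0
top green (467, array([ 455. , -244.1,   22. ,  134.1])) redlid (356, array([ 455.2, -245.6,   33.1,   70.3])) Gholder (713, array([ 616.3, -256.1,   35.7,    4.1])) Yholder (790, array([434. ,   6.1,  35.4,   4.1])) yellow (455, array([600.4, 242. ,  22.1, 134.2])) bluelid (364, array([602.5, 239.6,  32.8,  70.1])) Bh (1241, array([624.1,  26.2,  45.6,   3.7])) Rh (1382, array([441.1, 243. ,  46.3,   3.8]))
```

Both views agree within 1–2 mm on every disc radius and height. Green shaker is at (455,-244), top z 134; green holder at (616.5,-256). I'll descend to TCP z 116 and grip.

{"api": "jog_arm", "payload": {
  "series": [
    [[0,0,0],[30,1,-1],-1],
    [[0,0,0],[35,0,0],-1],
    [[0,0,0],[35,0,0],-1],
    [[0,0,0],[30,0,0],-1],
    [[0,0,0],[20,0,0],-1],
    [[0,0,0],[10,0,0],-1],
    [[0,0,0],[4,0,0],-1],
    [[0,0,0],[0,0,0],-1]
  ]
}}

```text
clock: 2.15
eef_pos: [455.1, -245.6, 116.6]
tool_rot: [2.258, 1.57, -0.42]
force: [0.4, -0.2, -1.0]
width: 85.3
```

{"api": "jog_arm", "payload": {
  "series": [
    [[0,0,0],[0,0,0],-0.3],
    [[0,0,0],[0,0,0],0],
    [[0,0,0],[0,0,0],0.5],
    [[0,0,0],[0,0,0],1],
    [[0,0,0],[0,0,0],1],
    [[0,0,0],[0,0,0],1]
  ]
}}

```text
clock: 2.9
eef_pos: [455.1, -245.5, 117.0]
tool_rot: [2.328, 1.57, -0.35]
force: [-0.8, 0.9, 5.8]
width: 43.0
```

```bash
python3 go.py 616.5 -256 180; python3 go.py 616.5 -256 180 -22
```

```text
clock 2.90 tcp [ 455.1 -245.5  117. ] jaw -63.4 tilt 0.05 w 43.0 F [-0.8  0.9  5.8] q [ 0.44  0.65  0.    2.01 -0.01  0.48 -0.66]
turn deg [ 0. -0. -0.] shift in target tool frame [ -63.    81.6 -139.6] in present [ -62.8   81.6 -139.7]
clock 2.90 tcp [ 455.1 -245.5  117. ] jaw -63.4 tilt 0.05 w 43.0 F [-0.8  0.9  5.8] q [ 0.44  0.65  0.    2.01 -0.01  0.48 -0.66]
turn deg [-41.4  -0.   -0. ] shift in target tool frame [-63.  153.6 -50.7] in present [ -62.8   81.6 -139.7]
```

{"api": "jog_arm", "payload": {
  "series": [
    [[0,0,0],[-5,0,0],1],
    [[0,0,0],[-15,0,0],1],
    [[0,0,0],[-20,3,-5],1],
    [[0,0,0],[-10,10,-17],1],
    [[0,0,0],[0,18,-30],1],
    [[0,0,0],[0,20,-35],1],
    [[0,0,0],[0,18,-30],1],
    [[0,0,0],[0,13,-23],1]
  ]
}}

```text
clock: 3.9
eef_pos: [618.4, -256.0, 167.3]
tool_rot: [2.481, 1.569, -0.196]
force: [-0.7, 0.8, -0.4]
width: 42.4
```

```bash
python3 go.py 616.5 -256 51;python3 - <<'E'
from cell import *
from h import *
d=get_image("wrist");print(disc(d,616.5,-256,0,15,60,"green"))
d=get_image("top");print("sh",disc(d,610,-255,150,215,35,"green"),"lid",disc(d,455,-245,64,76,60,"red"))
E
```

```text
clock 3.90 tcp [ 618.4 -256.   167.3] jaw -63.4 tilt 0.08 w 42.4 F [-0.7  0.8 -0.4] q [ 0.34  0.75  0.02  1.54 -0.02  0.85 -0.74]
turn deg [ 0.  -0.1 -0. ] shift in target tool frame [116.3  -0.9   1.7] in present [116.3  -1.    1.8]
(2840, array([ 617.9, -256.1,   34.7,    2.6]))
sh (12, array([ 602.9, -261.1,    6. ,  183.7])) lid (853, array([ 454.8, -245.9,   32.7,   70.2]))
```

{"api": "jog_arm", "payload": {
  "series": [
    [[0,0,0],[15,-1,1],1],
    [[0,0,0],[30,0,0],1],
    [[0,0,0],[30,0,0],1],
    [[0,0,0],[20,0,0],1],
    [[0,0,0],[10,0,0],1],
    [[0,0,0],[5,0,0],1],
    [[0,0,0],[3,0,0],1],
    [[0,0,0],[0,0,0],1]
  ]
}}

```text
clock: 5.0
eef_pos: [615.8, -255.8, 53.9]
tool_rot: [2.35, 1.57, -0.328]
force: [-0.1, -0.6, -1.4]
width: 42.9
```

{"api": "jog_arm", "payload": {
  "series": [
    [[0,0,0],[2,0,0],1],
    [[0,0,0],[0,0,0],1]
  ]
}}

```text
clock: 5.25
eef_pos: [615.5, -255.7, 51.5]
tool_rot: [2.404, 1.571, -0.274]
force: [0.1, -0.7, -0.7]
width: 42.8
```

{"api": "jog_arm", "payload": {
  "series": [
    [[0,0,0],[1,0,0],1],
    [[0,0,0],[0,0,0],1]
  ]
}}

```text
clock: 5.5
eef_pos: [615.4, -255.7, 50.3]
tool_rot: [-0.812, 1.571, 2.794]
force: [0.1, 0.4, -0.1]
width: 42.9
```

{"api": "jog_arm", "payload": {
  "series": [
    [[0,0,0],[1,0,0],1],
    [[0,0,0],[0,0,0],1]
  ]
}}

```text
clock: 5.75
eef_pos: [615.5, -255.7, 50.1]
tool_rot: [2.61, 1.571, -0.067]
force: [-1.7, 0.7, 3.7]
width: 42.9
```

Contact (+3.7 N). Releasing and rising, then on to the red tin.

{"api": "jog_arm", "payload": {
  "series": [
    [[0,0,0],[0,0,0],0],
    [[0,0,0],[0,0,0],-0.3],
    [[0,0,0],[0,0,0],-1],
    [[0,0,0],[0,0,0],-1],
    [[0,0,0],[-15,0,0],-1],
    [[0,0,0],[-40,0,0],-1],
    [[0,0,0],[-50,0,0],-1],
    [[0,0,0],[-40,0,0],-1]
  ]
}}

```text
clock: 6.75
eef_pos: [616.0, -256.0, 197.6]
tool_rot: [2.309, 1.568, -0.369]
force: [0.6, 0.1, -0.8]
width: 85.6
```

```bash
python3 go.py 455 -246 180 ;python3 - <<'E'
from cell import *
from h import *
d=get_image("top");print("sh",disc(d,615,-255,60,75,35,"green"),"lid",disc(d,455,-245,64,76,60,"red"))
d=get_image("wrist");print("sh",disc(d,615,-255,60,75,35,"green"),"lid",disc(d,455,-245,64,76,60,"red"))
E
```

```text
clock 6.75 tcp [ 616.  -256.   197.6] jaw -63.4 tilt 0.16 w 85.6 F [ 0.6  0.1 -0.8] q [ 0.34  0.71  0.02  1.53 -0.02  0.9  -0.74]
turn deg [ 0.  -0.1 -0.1] shift in target tool frame [ 17.6 -81.  139.5] in present [ 17.2 -81.  139.6]
sh (170, array([ 615.3, -253.8,   21.6,   66.9])) lid (853, array([ 455.1, -246.2,   33.3,   70.2]))
sh (1357, array([ 615.6, -254.1,   21.6,   66.3])) lid (2093, array([ 456.7, -248.4,   32.6,   69.5]))
```

Green is seated (top at 67 = 3+64). Now over the red tin at (455.3,-246.3).

{"api": "jog_arm", "payload": {
  "series": [
    [[0,0,0],[0,-18,31],-1],
    [[0,0,0],[0,-25,43],-1],
    [[0,0,0],[0,-25,43],-1],
    [[0,0,0],[15,-13,22],-1],
    [[0,0,0],[30,0,0],-1],
    [[0,0,0],[20,0,0],-1],
    [[0,0,0],[0,0,0],-1]
  ]
}}

```text
clock: 7.72
eef_pos: [453.9, -245.0, 128.5]
tool_rot: [-0.924, 1.568, 2.682]
force: [0.7, 0.2, -0.3]
width: 85.3
```

```bash
python3 go.py 455.3 -246.3 46 ;python3 - <<'E'
from cell import *
from h import *
d=get_image("wrist");print("lid",disc(d,455,-245,64,76,60,"red"))
E
```

```text
clock 7.72 tcp [ 453.9 -245.   128.5] jaw -63.4 tilt 0.16 w 85.3 F [ 0.7  0.2 -0.3] q [ 0.44  0.63  0.01  2.   -0.01  0.51 -0.66]
turn deg [0.  0.1 0.1] shift in target tool frame [82.5  1.8 -0.7] in present [82.5  2.  -0.8]
lid (7686, array([ 455.1, -245.9,   32.9,   69.4]))
```

{"api": "jog_arm", "payload": {
  "series": [
    [[0,0,0],[20,1.5,-1],-1],
    [[0,0,0],[25,0,0],-1],
    [[0,0,0],[20,0,0],-1],
    [[0,0,0],[12,0,0],-1],
    [[0,0,0],[5,0,0],-1],
    [[0,0,0],[0,0,0],-1]
  ]
}}

```text
clock: 8.52
eef_pos: [456.7, -246.5, 47.7]
tool_rot: [2.211, 1.57, -0.467]
force: [-0.1, 0.5, -0.7]
width: 85.5
```

{"api": "jog_arm", "payload": {
  "series": [
    [[0,0,0],[0,0,0],-0.8],
    [[0,0,0],[0,0,0],-0.6],
    [[0,0,0],[0,0,0],-0.4],
    [[0,0,0],[0,0,0],0],
    [[0,0,0],[0,0,0],1],
    [[0,0,0],[0,0,0],1]
  ]
}}

```text
clock: 9.28
eef_pos: [456.8, -246.5, 48.2]
tool_rot: [2.229, 1.57, -0.449]
force: [-1.0, 0.0, 6.1]
width: 65.0
```

```bash
python3 go.py 441 243 120
```

```text
clock 9.28 tcp [ 456.8 -246.5   48.2] jaw -63.4 tilt 0.06 w 65.0 F [-1.   0.   6.1] q [ 0.44  0.78  0.    2.03 -0.01  0.33 -0.66]
turn deg [ 0. -0. -0.] shift in target tool frame [ -71.8 -444.9 -204.9] in present [ -72.1 -444.8 -204.9]
```

{"api": "jog_arm", "payload": {
  "series": [
    [[0,0,0],[-5,0,0],1],
    [[0,0,0],[-15,0,0],1],
    [[0,0,0],[-20,0,0],1],
    [[0,0,0],[-20,-10,-5],1],
    [[0,0,0],[-12,-22,-10],1],
    [[0,0,0],[0,-36,-16],1],
    [[0,0,0],[0,-42,-19],1],
    [[0,0,0],[0,-42,-19],1]
  ]
}}

```text
clock: 10.28
eef_pos: [450.3, -78.3, 120.2]
tool_rot: [2.72, 1.569, 0.042]
force: [0.6, -0.2, -1.5]
width: 65.1
```

{"api": "jog_arm", "payload": {
  "series": [
    [[0,0,0],[0,-42,-19],1],
    [[0,0,0],[0,-42,-19],1],
    [[0,0,0],[0,-42,-20],1],
    [[0,0,0],[0,-42,-20],1],
    [[0,0,0],[0,-42,-20],1],
    [[0,0,0],[0,-40,-18],1],
    [[0,0,0],[0,-27,-13],1],
    [[0,0,0],[0,-13,-6],1]
  ]
}}

```text
clock: 11.28
eef_pos: [440.9, 242.4, 120.0]
tool_rot: [-2.497, 1.569, 1.111]
force: [0.4, -0.8, -0.8]
width: 65.1
```

```bash
python3 go.py 441 243 54;python3 - <<'E'
from cell import *
from h import *
d=get_image("wrist");print("Rh",disc(d,441,243,1.5,15,60,"red"));np.savez("w2.npz",**d);cv2.imwrite("pics/w2.png",d["img"][:,:,::-1])
E
```

```text
clock 11.28 tcp [440.9 242.4 120. ] jaw -63.3 tilt 0.09 w 65.1 F [ 0.4 -0.8 -0.8] q [-0.66  0.64  0.15  2.05 -0.2   0.47 -1.46]
turn deg [-0.  -0.1  0.1] shift in target tool frame [66.  -0.5 -0.4] in present [66.  -0.5 -0.3]
Rh (4521, array([441.5, 244.7,  46.2,   2.7]))
```

View pics/w2.png

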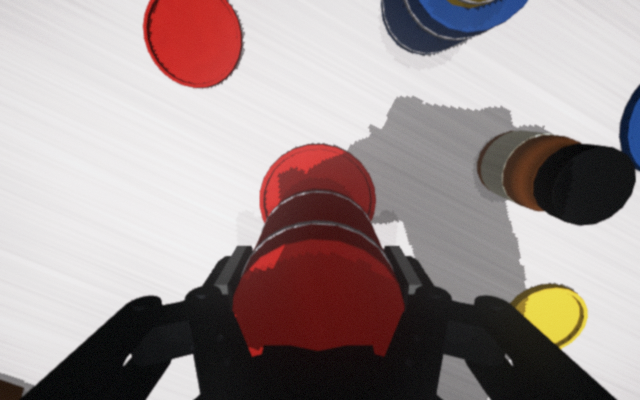

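The red tin is upright in the jaws above the large red holder (318,195), with the decoy at (193,40). Lowering it now.

{"api": "jog_arm", "payload": {
  "series": [
    [[0,0,0],[10,0,0],1],
    [[0,0,0],[18,-0.5,-0.5],1],
    [[0,0,0],[18,0,0],1],
    [[0,0,0],[10,0,0],1],
    [[0,0,0],[6,0,0],1],
    [[0,0,0],[3,0,0],1],
    [[0,0,0],[0,0,0],1],
    [[0,0,0],[0,0,0],1]
  ]
}}

```text
clock: 12.32
eef_pos: [441.6, 241.1, 54.7]
tool_rot: [-3.078, 1.57, 0.527]
force: [-0.4, -0.5, -2.2]
width: 65.0
```

{"api": "jog_arm", "payload": {
  "series": [
    [[0,0,0],[1.5,0,0],1],
    [[0,0,0],[0,0,0],1]
  ]
}}

```text
clock: 12.58
eef_pos: [441.4, 240.9, 52.9]
tool_rot: [-3.116, 1.571, 0.49]
force: [-0.5, 0.4, -2.6]
width: 64.5
```

{"api": "jog_arm", "payload": {
  "series": [
    [[0,0,0],[1.5,0,0],1],
    [[0,0,0],[0,0,0],1]
  ]
}}

```text
clock: 12.82
eef_pos: [441.4, 240.9, 51.2]
tool_rot: [0.548, 1.571, -2.13]
force: [-0.9, 0.2, -2.6]
width: 64.6
```

{"api": "jog_arm", "payload": {
  "series": [
    [[0,0,0],[1,0,0],1],
    [[0,0,0],[0,0,0],1]
  ]
}}

```text
clock: 13.08
eef_pos: [441.4, 240.9, 51.2]
tool_rot: [-2.552, 1.57, 1.053]
force: [-1.3, 0.6, 8.6]
width: 65.1
```

Contact at the predicted height. Releasing and rising.

{"api": "jog_arm", "payload": {
  "series": [
    [[0,0,0],[0,0,0],-0.4],
    [[0,0,0],[0,0,0],-1],
    [[0,0,0],[0,0,0],-1],
    [[0,0,0],[0,0,0],-1],
    [[0,0,0],[-15,0,0],-1],
    [[0,0,0],[-45,0,0],-1],
    [[0,0,0],[-60,0,0],-1],
    [[0,0,0],[-60,0,0],-1]
  ]
}}

```text
clock: 14.08
eef_pos: [441.1, 240.7, 233.0]
tool_rot: [-2.909, 1.57, 0.696]
force: [1.3, 0.7, -0.3]
width: 85.1
```

```bash
python3 go.py 600.5 242 230 ;python3 - <<'E'
from cell import *
from h import *
d=get_image("top");print("rt",disc(d,441,243,60,85,60,"red"))
d=get_image("wrist");print("rt",disc(d,441,243,60,85,60,"red"),"y",disc(d,600,242,128,140,35,"yellow"))
E
```

```text
clock 14.07 tcp [441.1 240.7 233. ] jaw -63.4 tilt 0.02 w 85.1 F [ 1.3  0.7 -0.3] q [-0.72  0.46  0.23  1.95 -0.15  0.74 -1.5 ]
turn deg [-0. -0.  0.] shift in target tool frame [   3.    70.1 -143.2] in present [   3.    70.1 -143.2]
rt (555, array([439.2, 239.9,  32.5,  73.1]))
rt (3280, array([439.7, 241.8,  32.7,  72.4])) y (2241, array([598.5, 242.5,  21.4, 133.2]))
```

Red tin seated (top at 73 = 3+70). Next, the yellow shaker.

{"api": "jog_arm", "payload": {
  "series": [
    [[0,0,0],[0,11,-22],-1],
    [[0,0,0],[0,19,-40],-1],
    [[0,0,0],[0,20,-41],-1],
    [[0,0,0],[0,13,-27],-1],
    [[0,0,0],[10,7,-13],-1],
    [[0,0,0],[25,0,0],-1],
    [[0,0,0],[10,0,0],-1],
    [[0,0,0],[0,0,0],-1]
  ]
}}

```text
clock: 15.18
eef_pos: [599.4, 242.2, 184.5]
tool_rot: [-0.147, 1.568, -2.825]
force: [-0.2, -0.4, -0.1]
width: 85.6
```

```bash
python3 go.py 600 242.2 116 ;python3 - <<'E'
from cell import *
from h import *
d=get_image("wrist");print("y",disc(d,600,242,128,140,35,"yellow"),"lid",disc(d,602,240,64,76,45,"blue"))
E
```

```text
clock 15.18 tcp [599.4 242.2 184.5] jaw -63.4 tilt 0.15 w 85.6 F [-0.2 -0.4 -0.1] q [-0.55  0.71  0.21  1.6  -0.18  0.85 -1.38]
turn deg [0.  0.1 0. ] shift in target tool frame [68.5  0.3 -0.6] in present [68.5  0.3 -0.7]
y (252, array([600.8, 243.6,  21.1, 133.5])) lid (1049, array([603. , 241. ,  31.6,  69.4]))
```

{"api": "jog_arm", "payload": {
  "series": [
    [[0,0,0],[15,0.5,-0.5],-1],
    [[0,0,0],[22,0,0],-1],
    [[0,0,0],[18,0,0],-1],
    [[0,0,0],[9,0,0],-1],
    [[0,0,0],[3,0,0],-1],
    [[0,0,0],[0,0,0],-1]
  ]
}}

```text
clock: 15.98
eef_pos: [601.6, 242.1, 118.6]
tool_rot: [2.968, 1.57, 0.291]
force: [-0.8, -0.1, 1.0]
width: 85.7
```

{"api": "jog_arm", "payload": {
  "series": [
    [[0,0,0],[0,0,0],-0.3],
    [[0,0,0],[0,0,0],0],
    [[0,0,0],[0,0,0],0.5],
    [[0,0,0],[0,0,0],1],
    [[0,0,0],[0,0,0],1],
    [[0,0,0],[0,0,0],1]
  ]
}}

```text
clock: 16.73
eef_pos: [601.8, 242.3, 119.0]
tool_rot: [-3.129, 1.569, 0.476]
force: [-0.6, 0.8, 5.6]
width: 43.2
```

```bash
python3 go.py 434 6.3 180
```

```text
clock 16.73 tcp [601.8 242.3 119. ] jaw -63.4 tilt 0.08 w 43.2 F [-0.6  0.8  5.6] q [-0.54  0.8   0.19  1.64 -0.2   0.72 -1.36]
turn deg [-0.  -0.1  0. ] shift in target tool frame [-61.  136.  255.6] in present [-61.3 136.  255.5]
```

{"api": "jog_arm", "payload": {
  "series": [
    [[0,0,0],[-5,0,0],1],
    [[0,0,0],[-15,0,0],1],
    [[0,0,0],[-22,0,0],1],
    [[0,0,0],[-18,6,10],1],
    [[0,0,0],[0,12,23],1],
    [[0,0,0],[0,18,34],1],
    [[0,0,0],[0,20,38],1],
    [[0,0,0],[0,20,38],1]
  ]
}}

```text
clock: 17.73
eef_pos: [506.1, 108.2, 179.1]
tool_rot: [2.027, 1.57, -0.651]
force: [0.3, -0.6, -0.4]
width: 42.8
```

{"api": "jog_arm", "payload": {
  "series": [
    [[0,0,0],[0,20,38],1],
    [[0,0,0],[0,19,36],1],
    [[0,0,0],[0,13,25],1],
    [[0,0,0],[0,7,12],1],
    [[0,0,0],[0,0,0],1]
  ]
}}

```text
clock: 18.35
eef_pos: [434.5, 7.1, 178.8]
tool_rot: [2.827, 1.57, 0.147]
force: [-0.1, 0.5, -1.5]
width: 43.0
```

```bash
python3 go.py 434 6.3 55;python3 - <<'E'
from cell import *
from h import *
d=get_image("wrist");print("Yh",disc(d,434,6,1.5,15,60,"yellow"))
d=get_image("top");print("lid",disc(d,602,240,64,76,45,"blue"))
E
```

```text
clock 18.35 tcp [434.5   7.1 178.8] jaw -63.5 tilt 0.04 w 43.0 F [-0.1  0.5 -1.5] q [-0.21  0.46  0.17  2.18 -0.16  0.51 -1.02]
turn deg [ 0. -0. -0.] shift in target tool frame [123.8   0.5   0.8] in present [123.8   0.5   0.8]
Yh (1739, array([434.6,   7.7,  35.2,   2.7]))
lid (812, array([601.6, 238.9,  32.1,  70.1]))
```

{"api": "jog_arm", "payload": {
  "series": [
    [[0,0,0],[15,0,0],1],
    [[0,0,0],[30,0,0],1],
    [[0,0,0],[32,0,0],1],
    [[0,0,0],[24,0,0],1],
    [[0,0,0],[13,0,0],1],
    [[0,0,0],[6,0,0],1],
    [[0,0,0],[3,0,0],1],
    [[0,0,0],[0,0,0],1]
  ]
}}

```text
clock: 19.45
eef_pos: [434.1, 9.4, 58.4]
tool_rot: [-0.935, 1.566, 2.672]
force: [-0.2, 0.6, -0.7]
width: 42.9
```

{"api": "jog_arm", "payload": {
  "series": [
    [[0,0,0],[1.5,0,0],1],
    [[0,0,0],[0,0,0],1]
  ]
}}

```text
clock: 19.7
eef_pos: [433.6, 8.5, 57.4]
tool_rot: [-0.957, 1.566, 2.648]
force: [-0.3, -0.1, 0.2]
width: 42.7
```

{"api": "jog_arm", "payload": {
  "series": [
    [[0,0,0],[1.2,0,0],1],
    [[0,0,0],[0,0,0],1]
  ]
}}

```text
clock: 19.95
eef_pos: [433.4, 8.2, 56.2]
tool_rot: [-0.902, 1.566, 2.703]
force: [0.1, 0.4, -0.7]
width: 42.5
```

{"api": "jog_arm", "payload": {
  "series": [
    [[0,0,0],[1.5,0,0],1],
    [[0,0,0],[1.2,0,0],1],
    [[0,0,0],[0,0,0],1]
  ]
}}

```text
clock: 20.32
eef_pos: [433.2, 8.2, 53.4]
tool_rot: [-0.845, 1.566, 2.76]
force: [-0.4, -0.1, -0.5]
width: 43.1
```

{"api": "jog_arm", "payload": {
  "series": [
    [[0,0,0],[1.2,0,0],1],
    [[0,0,0],[0,0,0],1]
  ]
}}

```text
clock: 20.58
eef_pos: [433.3, 8.2, 52.2]
tool_rot: [-0.865, 1.566, 2.74]
force: [0.6, 0.1, -0.6]
width: 42.7
```

{"api": "jog_arm", "payload": {
  "series": [
    [[0,0,0],[1,0,0],1],
    [[0,0,0],[0,0,0],1]
  ]
}}

```text
clock: 20.82
eef_pos: [433.3, 8.2, 52.0]
tool_rot: [-1.051, 1.566, 2.554]
force: [-2.1, -0.2, 10.0]
width: 43.0
```

Contact. Releasing and rising.

{"api": "jog_arm", "payload": {
  "series": [
    [[0,0,0],[0,0,0],0],
    [[0,0,0],[0,0,0],-0.3],
    [[0,0,0],[0,0,0],-1],
    [[0,0,0],[0,0,0],-1],
    [[0,0,0],[-15,0,0],-1],
    [[0,0,0],[-40,0,0],-1],
    [[0,0,0],[-50,0,0],-1],
    [[0,0,0],[-30,0,0],-1]
  ]
}}

```text
clock: 21.82
eef_pos: [434.2, 7.9, 188.1]
tool_rot: [-1.045, 1.567, 2.56]
force: [0.8, 0.8, -0.6]
width: 85.1
```

```bash
python3 go.py 602 239.5 180 ;python3 - <<'E'
from cell import *
from h import *
d=get_image("top");print("y",disc(d,434,6,50,80,40,"yellow"),disc(d,602,240,64,76,45,"blue"))
d=get_image("wrist");print("y",disc(d,434,6,50,80,40,"yellow"),disc(d,602,240,64,76,45,"blue"))
E
```

```text
clock 21.82 tcp [434.2   7.9 188.1] jaw -63.4 tilt 0.19 w 85.1 F [ 0.8  0.8 -0.6] q [-0.55  0.53  0.67  2.18 -0.57  0.62 -0.57]
turn deg [0.  0.1 0.2] shift in target tool frame [   8.1 -132.1 -253.6] in present [   8.1 -132.1 -253.6]
y 0 (808, array([601.4, 238.8,  32. ,  70.1]))
y 1 0
```

```bash
python3 - <<'E'
from cell import *
from h import *
d=get_image("wrist");print("y",disc(d,434,6,50,80,40));cv2.imwrite("pics/w3.png",d["img"][:,:,::-1])
E
```

```text
y (2214, array([432.2,   9.3,  22.1,  66.3]))
```

View pics/w3.png

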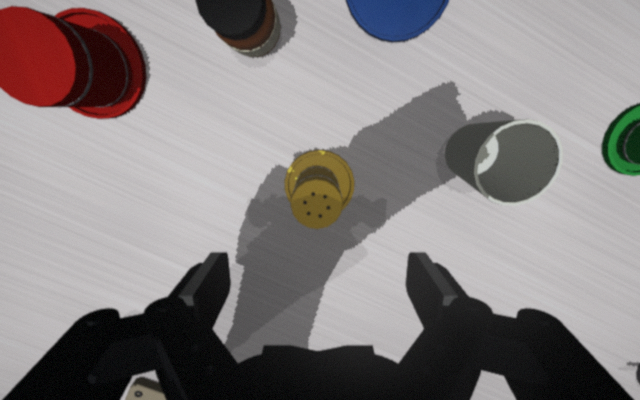

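The yellow shaker stands upright in its holder at (318,195), top at 66, and only looked darker from the arm's shadow. Last, the blue tin at (601.7,239).

{"api": "jog_arm", "payload": {
  "series": [
    [[0,0,0],[0,-10,-20],-1],
    [[0,0,0],[0,-20,-39],-1],
    [[0,0,0],[0,-25,-48],-1],
    [[0,0,0],[0,-25,-48],-1],
    [[0,0,0],[0,-24,-46],-1],
    [[0,0,0],[10,-18,-34],-1],
    [[0,0,0],[30,-10,-18],-1],
    [[0,0,0],[15,0,0],-1]
  ]
}}

```text
clock: 22.98
eef_pos: [599.5, 240.5, 127.1]
tool_rot: [-0.624, 1.562, 2.983]
force: [-0.2, 0.5, -0.0]
width: 85.4
```

```bash
python3 go.py 601.7 239.2 46 ;python3 - <<'E'
from cell import *
from h import *
d=get_image("wrist");print(disc(d,602,240,64,76,45,"blue"),disc(d,602,240,64,76,45))
E
python3 go.py 601.7 239.2 46
```

```text
clock 22.98 tcp [599.5 240.5 127.1] jaw -63.3 tilt 0.52 w 85.4 F [-0.2  0.5 -0. ] q [-0.78  0.87  0.64  1.64 -0.65  0.86 -0.97]
turn deg [0.  0.4 0.3] shift in target tool frame [81.1  2.2 -1.4] in present [81.1  2.6 -2. ]
(7385, array([602.3, 240.5,  32.6,  69.4])) (8095, array([602.4, 240.6,  33. ,  69.4]))
clock 23.02 tcp [598.3 238.6 126.1] jaw -63.4 tilt 0.64 w 85.2 F [-0.9  0.1 -1.9] q [-0.78  0.87  0.64  1.65 -0.65  0.86 -0.97]
turn deg [0.  0.6 0.3] shift in target tool frame [80.1  1.  -3.3] in present [80.1  1.3 -4.2]
```

{"api": "jog_arm", "payload": {
  "series": [
    [[0,0,0],[0,0,0],-1],
    [[0,0,0],[0,0,0],-1]
  ]
}}

```text
clock: 23.28
eef_pos: [601.3, 238.1, 132.1]
tool_rot: [-1.044, 1.567, 2.559]
force: [-0.3, 0.4, 0.6]
width: 85.3
```

```bash
python3 go.py 602 240 46
```

```text
clock 23.27 tcp [601.3 238.1 132.1] jaw -63.5 tilt 0.21 w 85.3 F [-0.3  0.4  0.6] q [-0.78  0.86  0.64  1.64 -0.65  0.86 -0.97]
turn deg [0.  0.1 0.2] shift in target tool frame [86.1 -1.4 -1.4] in present [86.1 -1.1 -1.6]
```

{"api": "jog_arm", "payload": {
  "series": [
    [[0,0,0],[15,-1.5,-1.5],-1],
    [[0,0,0],[22,0,0],-1],
    [[0,0,0],[22,0,0],-1],
    [[0,0,0],[16,0,0],-1],
    [[0,0,0],[7,0,0],-1],
    [[0,0,0],[2,0,0],-1],
    [[0,0,0],[0,0,0],-1]
  ]
}}

```text
clock: 24.15
eef_pos: [601.7, 241.5, 47.5]
tool_rot: [-1.023, 1.567, 2.582]
force: [-0.4, -0.3, 0.1]
width: 85.5
```

{"api": "jog_arm", "payload": {
  "series": [
    [[0,0,0],[0,0,0],-0.8],
    [[0,0,0],[0,0,0],-0.6],
    [[0,0,0],[0,0,0],-0.4],
    [[0,0,0],[0,0,0],0],
    [[0,0,0],[0,0,0],1],
    [[0,0,0],[0,0,0],1]
  ]
}}

```text
clock: 24.9
eef_pos: [602.4, 240.8, 48.3]
tool_rot: [-1.182, 1.568, 2.422]
force: [0.3, -1.8, 5.9]
width: 64.5
```

```bash
python3 go.py 624.3 26.3 150
```

```text
clock 24.90 tcp [602.4 240.8  48.3] jaw -63.5 tilt 0.14 w 64.5 F [ 0.3 -1.8  5.9] q [-0.74  0.97  0.56  1.67 -0.73  0.73 -0.92]
turn deg [0.  0.1 0.1] shift in target tool frame [-101.7  201.7   76.2] in present [-102.1  201.4   76.3]
```

{"api": "jog_arm", "payload": {
  "series": [
    [[0,0,0],[-5,0,0],1],
    [[0,0,0],[-15,0,0],1],
    [[0,0,0],[-25,0,0],1],
    [[0,0,0],[-30,0,0],1],
    [[0,0,0],[-20,12,4],1],
    [[0,0,0],[-7,25,9],1],
    [[0,0,0],[0,33,13],1],
    [[0,0,0],[0,35,13],1]
  ]
}}

```text
clock: 25.9
eef_pos: [613.1, 126.4, 148.3]
tool_rot: [-0.566, 1.565, 3.038]
force: [0.0, -0.2, -3.1]
width: 64.8
```

{"api": "jog_arm", "payload": {
  "series": [
    [[0,0,0],[0,35,13],1],
    [[0,0,0],[0,30,12],1],
    [[0,0,0],[0,20,8],1],
    [[0,0,0],[0,11,4],1],
    [[0,0,0],[0,0,0],1],
    [[0,0,0],[0,0,0],1]
  ]
}}

```text
clock: 26.65
eef_pos: [623.5, 29.3, 148.2]
tool_rot: [-1.067, 1.565, 2.54]
force: [-0.8, 0.4, -2.7]
width: 65.0
```

```bash
python3 go.py 624.3 26.3 55;python3 - <<'E'
from cell import *
from h import *
d=get_image("wrist");print("Bh",disc(d,624,26,1.5,15,65,"blue"))
E
```

```text
clock 26.65 tcp [623.5  29.3 148.2] jaw -63.3 tilt 0.34 w 65.0 F [-0.8  0.4 -2.7] q [-0.45  0.81  0.62  1.7  -0.61  0.84 -0.66]
turn deg [0.  0.2 0.3] shift in target tool frame [93.2  3.1  0.6] in present [93.2  3.6  0.4]
Bh (3730, array([625.5,  27.4,  45.6,   2.6]))
```

{"api": "jog_arm", "payload": {
  "series": [
    [[0,0.2,0.3],[12,2.5,0],1],
    [[0,0,0],[25,0,0],1],
    [[0,0,0],[25,0,0],1],
    [[0,0,0],[16,0,0],1],
    [[0,0,0],[8,0,0],1],
    [[0,0,0],[4,0,0],1],
    [[0,0,0],[0,0,0],1],
    [[0,0,0],[0,0,0],1]
  ]
}}

```text
clock: 27.7
eef_pos: [625.3, 25.1, 59.2]
tool_rot: [2.236, 1.568, -0.442]
force: [0.7, 0.3, -2.1]
width: 64.6
```

{"api": "jog_arm", "payload": {
  "series": [
    [[0,0,0],[1.5,0,0],1],
    [[0,0,0],[0,0,0],1]
  ]
}}

```text
clock: 27.95
eef_pos: [624.8, 25.3, 57.2]
tool_rot: [2.015, 1.569, -0.663]
force: [-0.3, -0.1, -2.9]
width: 65.0
```

```bash
python3 go.py 624.8 27 51.3
```

```text
clock 27.95 tcp [624.8  25.3  57.2] jaw -63.4 tilt 0.10 w 65.0 F [-0.3 -0.1 -2.9] q [-0.39  0.92  0.53  1.74 -0.7   0.68 -0.58]
turn deg [ 0.  -0.  -0.1] shift in target tool frame [ 5.9 -1.5 -0.8] in present [ 5.9 -1.5 -0.8]
```

{"api": "jog_arm", "payload": {
  "series": [
    [[0,0,0],[2,-1,0],1],
    [[0,0,0],[1.5,0,0],1],
    [[0,0,0],[1,0,0],1],
    [[0,0,0],[0,0,0],1]
  ]
}}

```text
clock: 28.45
eef_pos: [624.3, 26.0, 52.4]
tool_rot: [1.82, 1.569, -0.859]
force: [0.3, -0.4, -3.1]
width: 64.5
```

{"api": "jog_arm", "payload": {
  "series": [
    [[0,0,0],[1.2,0,0],1],
    [[0,0,0],[0,0,0],1]
  ]
}}

```text
clock: 28.7
eef_pos: [624.4, 26.0, 51.4]
tool_rot: [1.984, 1.569, -0.694]
force: [-0.1, -0.1, -2.8]
width: 64.8
```

{"api": "jog_arm", "payload": {
  "series": [
    [[0,0,0],[1,0,0],1],
    [[0,0,0],[0,0,0],1]
  ]
}}

```text
clock: 28.95
eef_pos: [624.5, 26.0, 51.3]
tool_rot: [2.322, 1.569, -0.356]
force: [-0.7, -0.2, 5.9]
width: 64.8
```

Contact. Releasing, rising and backing away, then a last check.

{"api": "jog_arm", "payload": {
  "series": [
    [[0,0,0],[0,0,0],-0.4],
    [[0,0,0],[0,0,0],-1],
    [[0,0,0],[0,0,0],-1],
    [[0,0,0],[0,0,0],-1],
    [[0,0,0],[-15,0,0],-1],
    [[0,0,0],[-45,0,0],-1],
    [[0,0,0],[-60,0,0],-1],
    [[0,0,0],[-50,0,0],-1]
  ]
}}

```text
clock: 29.95
eef_pos: [624.4, 25.9, 223.6]
tool_rot: [2.247, 1.567, -0.432]
force: [1.4, 0.2, -0.4]
width: 85.0
```

{"api": "jog_arm", "payload": {
  "series": [
    [[0,0,0],[-20,10,20],-1],
    [[0,0,0],[0,15,40],-1],
    [[0,0,0],[0,15,40],-1],
    [[0,0,0],[0,10,20],-1],
    [[0,0,0],[0,0,0],-1],
    [[0,0,0],[0,0,0],-1]
  ]
}}

```text
clock: 30.7
eef_pos: [540.4, -70.7, 240.4]
tool_rot: [2.493, 1.568, -0.183]
force: [0.7, -0.0, -0.5]
width: 85.5
```

```bash
python3 go.py 500 0 250;python3 - <<'E'
from cell import *
from h import *
for n in("top","scene","wrist"):
  d=get_image(n);cv2.imwrite(f"pics/{n}9.png",d["img"][:,:,::-1])
  print(n,"B",disc(d,625,26,60,85,50),"R",disc(d,441,243,60,85,50),"Y",disc(d,434,6,55,85,35),"G",disc(d,616,-256,55,85,35),"mug",disc(d,532,-111,70,80,50),"jar",disc(d,534,122,74,86,40))
d=dict(np.load("top0.npz"));print("before mug",disc(d,532,-111,70,80,50),"jar",disc(d,534,122,74,86,40))
E
```

```text
clock 30.70 tcp [540.4 -70.7 240.4] jaw -63.3 tilt 0.13 w 85.5 F [ 0.7 -0.  -0.5] q [-0.38  0.59  0.72  1.85 -0.49  0.89 -0.53]
turn deg [ 0.  -0.1 -0.1] shift in target tool frame [ -9.6 -81.3   4.4] in present [ -9.7 -81.3   4.4]
top B (879, array([624.2,  26.6,  33.3,  73.1])) R (940, array([440.4, 240.6,  33.1,  73.1])) Y (392, array([432.1,   8.8,  21.8,  67.3])) G 0 mug 0 jar (407, array([537.1, 125.2,  22.2,  80.4]))
scene B (738, array([626.2,  24.2,  33.3,  71.7])) R (442, array([442.2, 238.7,  33.9,  71.1])) Y (221, array([434. ,   7.3,  22.8,  65.2])) G (369, array([ 616.5, -255.8,   23.3,   66. ])) mug (170, array([ 534.7, -116.7,   34.9,   73.3])) jar (237, array([538.9, 122.9,  22.8,  78.6]))
wrist B (5020, array([623.9,  27. ,  33. ,  72.3])) R (729, array([443. , 223. ,  27.3,  66.9])) Y (1316, array([432.4,   8.9,  22. ,  66.4])) G (1639, array([ 615.7, -253.4,   22.3,   66.1])) mug (741, array([ 533.3, -114.2,   34.1,   74. ])) jar (2294, array([537.2, 125.4,  22.8,  79.4]))
before mug (187, array([ 533.5, -114.7,   33.7,   74.7])) jar (409, array([537. , 125.4,  22.3,  80.2]))
```

View pics/scene9.png

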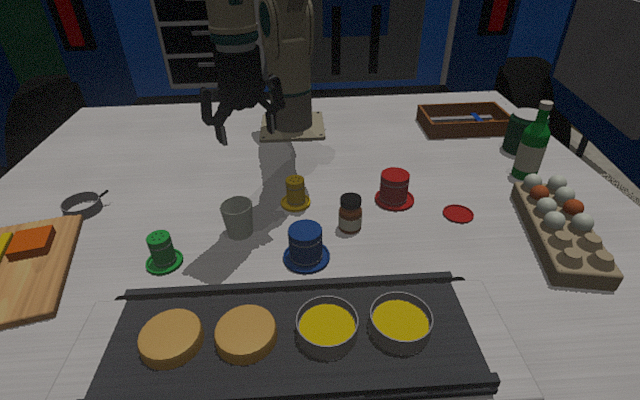

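All four stand upright in their own holders: green (160,250), yellow (295,193), blue (305,245) and red (394,187). The mug (238,217) and jar (350,213) are where they were, and the gripper touches nothing. Handing in.

```bash
python3 -c "from cell import *; print(finish_job())"
```

```text
the job is handed in; nothing more can be done
None
```

All four pieces stand upright in the holders of their own colour, and I handed the job in at about 31 s on the robot's clock. I moved the green shaker first, then the red tin, the yellow shaker and the blue tin. I lowered each one until the wrist felt light contact (4–10 N) before opening the jaws. The red tin went into the larger of the two red discs.

**Last checks:**
- **Heights:** the tin lids are at 72–73 mm and the shaker tops at 66–67 mm, which match seated heights of 73 and 67 mm.
- **Centring:** each piece is within about 4 mm of its holder's centre, and the play is 10 mm.
- **Mug and jar:** both are within 1 mm of where they started.
- **Robot:** the gripper was clear of everything at hand-in.

**Readings that failed or disagreed:**
- The first colour check of the yellow shaker found nothing because the arm's shadow darkened it. The depth reading and a picture showed it seated.
- In the last check, the top camera could not see the green shaker or the mug because the arm was in the way, so I checked those two with the scene and wrist cameras.
- The wrist camera's last reading of the red tin was off (223 instead of about 241 mm in y), probably because only part of it was in view. The top and scene cameras agree on it within about 2 mm.

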